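# Release and hold the monitor dock

### The job

Release the patient monitor's dock so that a colleague can lift the monitor off: first flip the red safety catch fully over to the right, away from the lever, then pull the green-gripped lever towards the front of the dock until you feel it come up firmly against its stop. Finish while still holding the lever there, pressed against the stop, because it springs back if let go; leave the other things on the trolley where they are.

Things in the scene. Friction and masses are not known exactly. Their poses are not given: they have to be found in the camera images.
- dock: Docking bracket: white plate 340 x 540 x 12 mm fixed on the trolley top, with a grey monitor (240 mm high) on its left part (y 0.16 to 0.41, x 0 to 0.2 in its frame). Origin: on the trolley top (z = 0), straight under the lever's hinge. x points from the dock's front to its back (at yaw 0 away from the robot), y left, z up. Turned by up to 0.25 rad.
- lever (a joint): Release lever, an upright 16 mm steel bar with a green grip across its top. At 0 (start) it leans 0.4 rad from vertical to the dock's back (+x); grows (rad) as the grip is pulled in an arc to the front (-x). A spring drives it back to 0: 1.5 to 5 N at the grip. The shut red catch blocks it below 0.25; freed, it meets its stop between 0.5 and 0.85, elsewhere each time.
- lever_hinge (a point): The lever's hinge, 25 mm above the trolley top; its line runs along the dock's y. The centre of the green grip is 135 mm from this line, the brass pin 60 mm. The point's axes are the dock's.
- lever_grip (a point): Centre of the lever's green grip: a cylinder 26 mm in diameter, 36 mm long, along the dock's y. At the start it is 53 mm behind the hinge and 149 mm above the trolley top. It can be pinched from above by its end faces, 36 mm apart, and turns between the fingers as the lever swings. Its axes are the dock's at lever value 0 and turn with the lever.
- catch (a joint): Red safety catch in front and to the right of the lever. At 0 (shut) its paddle leans 0.4 rad from upright to the left (+y of the dock) and its tongue lies across the lever's path; grows (rad) as the paddle is pushed over to the right (-y). Fully flipped is 1.6: paddle leaning 1.2 rad to the right, tongue upright. Stays where it is left; takes 1 to 2 N. Starts at 0 to 0.15.
- catch_hinge (a point): On the catch's hinge line, in the middle of the paddle's width: (-49, -75, 70) mm in the dock frame. The line runs along the dock's x. The red paddle stands on it: 26 mm wide (along x), 8 mm thick, 80 mm long.
- catch_tip (a point): Centre of the top end of the red paddle, 80 mm from the catch's hinge. At catch value 0 it lies at (-49, -44, 144) mm in the dock frame.
- pin (a point): Centre of the brass pin on the left side of the lever (12 mm in diameter, 60 mm from the lever's hinge), where it meets the yellow pad of the stop.
- stop: The lever's stop: dark post 14 x 20 mm, 90 mm high, with a yellow pad near its top, fixed on the white plate 36 mm to the left of the lever's middle. Its origin is straight below the pad's face, on top of the white plate; the pad faces the dock's +x and the lever's brass pin comes up against it. It stands elsewhere along the dock's x (by up to 19 mm) at each start.
- gel: Bystander, leave alone: white gel bottle with a blue cap, 44 mm across, 110 mm tall, standing on the white plate behind the lever. Origin: centre of its underside.
- tape: Bystander, leave alone: white roll of tape, 68 mm across, 25 mm high, on the white plate in front of the monitor. Origin: centre of its underside.
- mask: Bystander, leave alone: white cone-shaped breathing mask with an orange stub, 96 mm across, 77 mm high, on the blue trolley top. Origin: centre of its underside.
- vial: Bystander, leave alone: amber jar with a white cap, 50 mm across, 75 mm high, on the blue trolley top. Origin: centre of its underside.
- meter: Bystander, leave alone: blue hand-held meter, 100 x 55 x 22 mm, lying on the white plate in front of the monitor. Origin: centre of its underside.

How it is judged (in metres and radians):
On the way, in this order (a step that is already met when the one before it is completed fails the run):
1. the red catch is flipped over to the right while the lever is still back (value of joint catch above 1.2 rad and value of joint lever below 0.25 rad), for 0.2 s.
2. the lever is pulled up against its stop by the fingers (contact force between lever and stop above 1.5 N and contact force between the fingers and lever above 1 N and value of joint catch above 1.2 rad), for 0.3 s.
At the end, for the whole second after the job is handed in: The fingers still hold the lever (over 1 N) with its brass pin pressed on the stop post (over 1.5 N) and the lever past 0.4 rad; the red catch is still flipped over (beyond 1.2 of 1.6 rad) (all of step 2 and value of joint lever above 0.4 rad); the arm keeps its last pose, push and grip.
It fails at once if a bystander (gel, tape, mask, jar or meter) is knocked or moved more than 30 mm (distance of any of gel, tape, mask, vial, meter from where it was at the start of the episode above 0.03 m).
It also fails if it takes over 64 s, if anything falls off the work surface, if the arm or the gripper's body presses on something with over 40 N, if the wrist force passes 120 N, or if a joint passes its speed limit or range.

### The arm

A 7-joint arm with a two-finger parallel gripper is mounted at the origin on the work surface. World frame = base frame: x ahead of the robot, y to its left, z up, the work surface at z = 0. Lengths are in mm, angles in rad, forces in N, time in s.
With the tool pointing down it reaches from about 400 to 875 mm from the base axis. Payload 4.4 kg.
Tool frame: the origin (TCP) lies at the very end of the fingers, on their centre line; the grasp point (between the pads) lies 19 mm behind it (ctrl.pinch_z is the z of the grasp point in the tool frame, in mm); z points along the fingers, x is the direction in which the jaws open and shut, and the axes are right-handed (so a half turn about z gives the same grasp; the last joint's range is limited). The gripper opens to 85 mm and grips with 20 to 120 N. Pads are 22 mm wide; open, the fingers measure 114 mm over their backs; the gripper's body (76 mm by 85 mm) begins 54 mm behind the grasp point. The pads swing forward as they close: fully open they stand 13 mm farther back than shut.
Start: joints at [-1.223, 0.628, 0.038, 1.517, -0.027, 0.996, -0.02], TCP at [261.338, 595.164, 231.313] pointing down, gripper open.
Joint ranges: [-3.06, 3.06], [-0.37, 2.12], [-1.25, 1.32], [0.18, 2.47], [-1.1, 4.24], [0.23, 1.98], [-2.94, 2.94]. Speed limits (rad/s): [2.57, 2.57, 3.14, 3.14, 3.14, 3.14, 3.14].

### API

Orientations are given as [roll, pitch, yaw] about the fixed x, y, z axes, in that order (R = Rz(yaw) Ry(pitch) Rx(roll)).
In Python, from cell import sensors, get_image, order, ctrl gives the robot as it stands.
- The arm moves only by the tool arm_command, never from a script. Its argument "rows" is a list that holds one entry, the list of rows, each a list of 6 numbers: the shift along the tool's x, y, z in mm, then the turn, a rotation vector about the tool's x, y, z in degrees. A call has 1 to 20 rows; each row is the pose to reach, as a shift and turn from the pose commanded when the call began, along the tool's axes at that moment; what a row does not reach only later rows make up. A row lasts 1/12 s, in which the tool goes at most 41.7 mm and 7.16 degrees, less where a joint would pass 70% of its speed; a pose out of reach is approached as far as the arm can. A call with a gripper value outside its range is refused whole. "claw" is the opening, from -1 (shut) to 1 (fully open), set as the call begins (left out, the last holds). The fingers move at their own pace and stop on an object; the grip force is fixed at half the most. Time passes only in rows, so rows that repeat a pose let the fingers close. It gives the time, the measured TCP pose, the force and the opening at its end, in the units of the state.
- sensors.read_state(): the state, without advancing time (a new reading comes with each control period).
- get_image(name): name is "scene" or "top" or "wrist"; returns a dict with "pixels" (400x640x3 uint8, red, green, blue), "z_map" (400x640 float32, mm along the optical axis (not along the pixel's ray), 0 where there is no reading), "K" (3x3 intrinsics, pixels), "pose" (4x4, takes a point from camera to world coordinates). Camera axes: x right, y up, looking along -z (the intrinsics and any distortion apply to the point x, -y, -z); pixel columns grow to the right and rows downward; lengths in mm; the calibration is good to about 2 mm. A picture is of the moment at which its call begins.
- order.finish_job(): hands the job in, once; it reports no verdict.
The state is a dict: "clock": time; "qpos": joint angles; "qd": joint speeds; "tau": joint torques, N m; "eef_pos": TCP position; "tool_rot": TCP orientation; "force": force on the tool from outside, world axes, zero at the start; "torque": the same for the moment, N m; "width": finger opening in mm.
Only numpy, scipy, OpenCV 4.12 (cv2) and the standard library are available. Lean on these libraries where they do the work, as an engineer would, in place of code of your own. Each camera call takes 0.05 s, during which the arm holds its last target.

## Working session

There is one attempt and no reset: what is moved stays moved. The work goes in short steps, Python scripts to look and compute and a tool call to move; the robot and the scene stay as the last step left them, time stands still between calls to the robot, and variables do not carry over. Pictures are saved under pics/ and viewed, and the job is handed in when it is done.

Besides the shell and the picture viewer there is one more tool, called after "Request:" as name([rows], argument=value, ...), one row to a line, values as JSON. arm_command: Moves the arm, as the interface text tells. Its arguments: {"type":"object","properties":{"rows":{"type":"array","items":{"type":"array","items":{"type":"array","items":{"type":"number"}}}},"claw":{"type":"number"}},"required":["rows"]}

```bash
ls; mkdir -p pics; python3 - <<'E'
from cell import sensors,get_image,ctrl
import cv2,numpy as np
s=sensors.read_state();print({k:np.round(v,3) for k,v in s.items()},ctrl.pinch_z)
for n in ["scene","top","wrist"]:
    d=get_image(n);cv2.imwrite(f"pics/{n}0.png",d["pixels"][...,::-1]);print(n,d["K"],np.round(d["pose"],3),d["z_map"].min(),d["z_map"].max(), d.keys())
    np.savez(f"{n}0.npz",**{k:d[k] for k in("pixels","z_map","K","pose")})
E
```

```text
pics
{'clock': np.float64(0.0), 'qpos': array([-1.223,  0.629,  0.038,  1.518, -0.027,  0.996, -0.02 ]), 'qd': array([ 0.001, -0.001, -0.001, -0.002,  0.   , -0.001, -0.001]), 'tau': array([ 1.0000e-03, -5.6340e+01,  1.2270e+00, -1.9344e+01,  1.1000e-02,
        1.1000e-02,  0.0000e+00]), 'eef_pos': array([261.077, 594.568, 230.37 ]), 'tool_rot': array([3.142e+00, 2.000e-03, 1.157e+00]), 'force': array([-0.389,  0.774,  1.181]), 'torque': array([-0.04 ,  0.07 ,  0.024]), 'width': np.float64(85.217)} -18.700000000000003
scene [[420.13397646   0.         328.62940217]
 [  0.         420.13397646 207.98186835]
 [  0.           0.           1.        ]] [[-8.34000e-01 -4.18000e-01  3.59000e-01  9.78594e+02]
 [ 5.51000e-01 -6.48000e-01  5.26000e-01  5.36338e+02]
 [ 1.30000e-02  6.37000e-01  7.71000e-01  9.56614e+02]
 [ 0.00000e+00  0.00000e+00  0.00000e+00  1.00000e+00]] 0.0 3297.7478 dict_keys(['pixels', 'z_map', 'K', 'pose'])
top [[441.56532252   0.         315.21275333]
 [  0.         441.56532252 203.81274738]
 [  0.           0.           1.        ]] [[-2.100000e-02  9.930000e-01 -1.180000e-01  4.369090e+02]
 [-1.000000e+00 -2.200000e-02 -6.000000e-03 -2.486000e+01]
 [-9.000000e-03  1.180000e-01  9.930000e-01  1.221272e+03]
 [ 0.000000e+00  0.000000e+00  0.000000e+00  1.000000e+00]] 0.0 2130.1033 dict_keys(['pixels', 'z_map', 'K', 'pose'])
wrist [[338.07978395   0.         317.95934491]
 [  0.         338.07978395 195.32510966]
 [  0.           0.           1.        ]] [[ 4.02000e-01 -8.69000e-01 -2.89000e-01  1.86405e+02]
 [ 9.16000e-01  3.81000e-01  1.27000e-01  6.27969e+02]
 [-1.00000e-03 -3.15000e-01  9.49000e-01  3.74755e+02]
 [ 0.00000e+00  0.00000e+00  0.00000e+00  1.00000e+00]] 0.0 1469.3772 dict_keys(['pixels', 'z_map', 'K', 'pose'])
```

View pics/scene0.png

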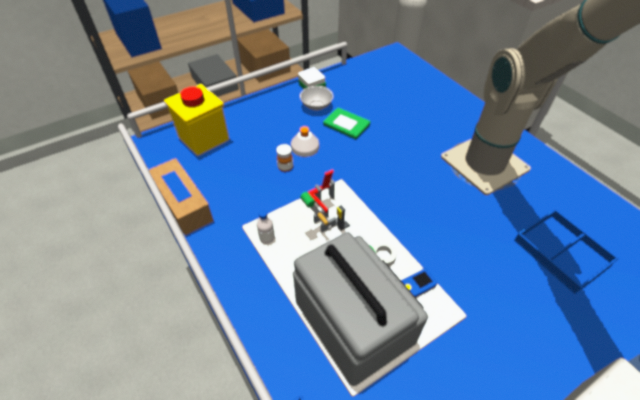

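View pics/top0.png

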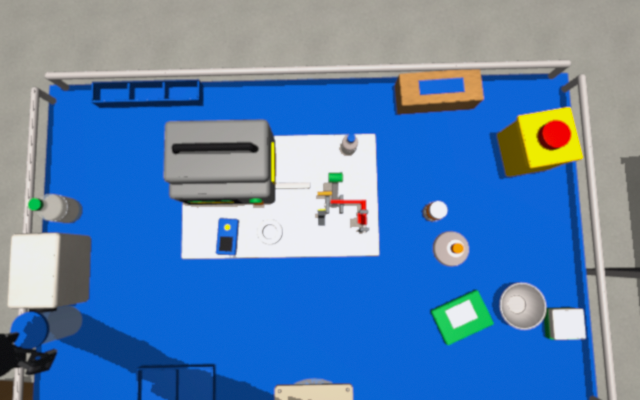

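The scene view shows the dock mid-table, with the green grip near (308,199) and the red paddle near (328,178). In the top view the grip is at (335,177), the catch at (362,212), the plate spans about (181..379, 135..257), and the gel is at (349,143).

```bash
cat > h.py <<'E'
import numpy as np,cv2
def load(n): 
    d=np.load(n); return {k:d[k] for k in d}
def ray(d,u,v):
    K=d["K"];P=d["pose"];r=np.array([(u-K[0,2])/K[0,0],-(v-K[1,2])/K[1,1],-1.]);return P[:3,3],P[:3,:3]@r
def onz(d,u,v,z):
    o,r=ray(d,u,v);t=(z-o[2])/r[2];return o+t*r
def cloud(d):
    h,w=d["z_map"].shape;u,v=np.meshgrid(np.arange(w),np.arange(h));K=d["K"];z=d["z_map"]
    p=np.stack([(u-K[0,2])/K[0,0]*z,-(v-K[1,2])/K[1,1]*z,-z],-1)
    return p@d["pose"][:3,:3].T+d["pose"][:3,3]
def hsv(d): return cv2.cvtColor(np.ascontiguousarray(d["pixels"]),cv2.COLOR_RGB2HSV)
def tri(d1,p1,d2,p2):
    o1,r1=ray(d1,*p1);o2,r2=ray(d2,*p2);r1/=np.linalg.norm(r1);r2/=np.linalg.norm(r2)
    A=np.stack([r1,-r2],1);t=np.linalg.lstsq(A,o2-o1,rcond=None)[0];a=o1+t[0]*r1;b=o2+t[1]*r2
    return (a+b)/2,np.linalg.norm(a-b)
E
python3 - <<'E'
from h import *
T=load("top0.npz");S=load("scene0.npz")
H=hsv(T);C=cloud(T)
m=((H[...,1]<40)&(H[...,2]>200)).astype(np.uint8);m[:,:175]=0;m[:,385:]=0;m[:125]=0;m[265:]=0
# right edge & front edge of plate
pr=[];
for v in range(160,250,4):
    u=np.nonzero(m[v])[0].max();pr.append(onz(T,u+.5,v,12)[:2])
pr=np.array(pr);l=cv2.fitLine(pr.astype(np.float32),cv2.DIST_HUBER,0,.01,.01).ravel();print("right edge dir",l, "yaw",np.arctan(-0+l[1]/l[0]))
pf=[]
for u in range(190,372,4):
    v=np.nonzero(m[:,u])[0].max();pf.append(onz(T,u,v+.5,12)[:2])
pf=np.array(pf);l2=cv2.fitLine(pf.astype(np.float32),cv2.DIST_HUBER,0,.01,.01).ravel();print("front",l2,"yaw",np.arctan(-l2[0]/l2[1]))
for n,d in(("top",T),("scene",S)):
    H=hsv(d);C=cloud(d)
    for c,mm in(("green",(abs(H[...,0].astype(int)-65)<18)&(H[...,1]>120)&(H[...,2]>60)),("red",((H[...,0]<6)|(H[...,0]>174))&(H[...,1]>150)&(H[...,2]>80))):
        k,lab,st,ce=cv2.connectedComponentsWithStats(mm.astype(np.uint8))
        for i in range(1,k):
            if st[i,4]>15:print(n,c,st[i],ce[i].round(1),np.round(np.median(C[lab==i],0)),np.round(C[lab==i].max(0)))
    a=cv2.resize(d["pixels"][150:250,280:400] if n=="top" else d["pixels"][150:260,240:370],None,fx=6,fy=5.4,interpolation=cv2.INTER_CUBIC)
    cv2.imwrite(f"pics/{n}_crop.png",a[...,::-1])
E
```

```text
right edge dir [ 9.9999815e-01 -1.9242829e-03  5.9797192e+02 -1.8757129e+02] yaw -0.0019242842
front [5.933206e-03 9.999824e-01 4.386649e+02 8.125116e+01] yaw -0.0059332405
top green [329 173  13   9 112] [335.  176.9] [627. -68. 160.] [639. -53. 166.]
top green [ 29 198  14  13 137] [ 35. 204.] [578. 665. 159.] [ 672. 1267.  164.]
top green [249 198  13   5  60] [254.9 200.1] [579. 131. 136.] [584. 159. 144.]
top green [ 431  291   62   54 1390] [461.8 318.5] [ 260. -400.   20.] [ 437.  -25. 1221.]
top green [545 310   8  29  59] [547.7 325.2] [ 244. -623.   24.] [ 283. -620.   31.]
top red [539 121  31  28 650] [554.1 134.6] [ 714. -595.  184.] [ 748.  -25. 1221.]
top red [331 200  35  10 138] [350.1 202.6] [ 575. -111.   80.] [581. -59.  91.]
top red [358 213   8  11  81] [361.5 218.3] [ 528. -130.  133.] [ 544. -121.  150.]
scene green [324 109  46  29 528] [347.3 123. ] [ 276. -381.   20.] [979. 536. 957.]
scene green [301 192  13  14 108] [307.2 198.9] [636. -60. 161.] [644. -48. 166.]
scene red [181  87  22  18 307] [191.5  95.6] [ 725. -583.  186.] [979. 536. 957.]
scene red [321 172  11  17  77] [326.6 180.2] [ 533. -129.  108.] [ 546. -118.  148.]
scene red [309 189  18  23 108] [317.5 198.9] [ 580. -106.   82.] [587. -54.  91.]
```

View pics/top_crop.png

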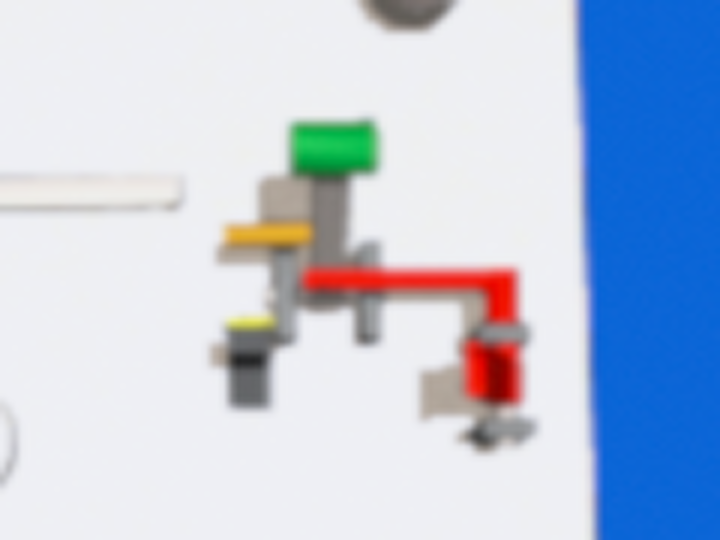

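View pics/scene_crop.png

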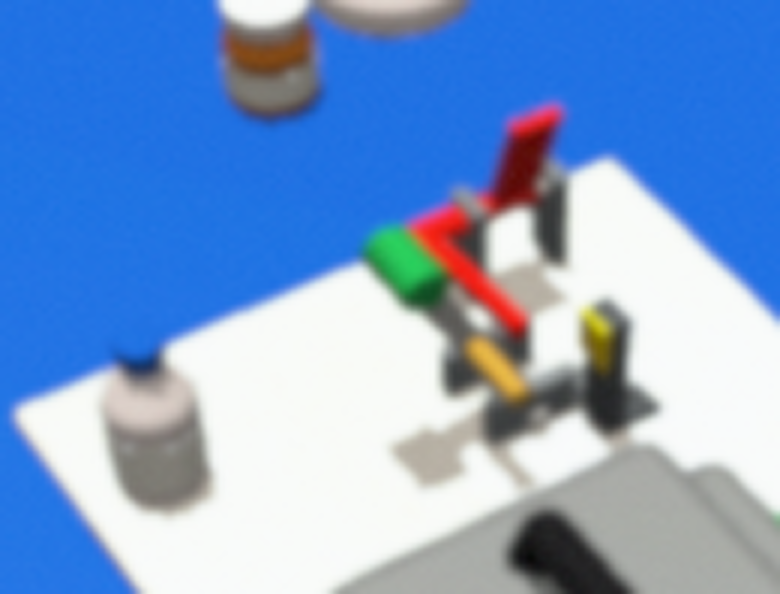

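```bash
python3 - <<'E'
from h import *
T=load("top0.npz");S=load("scene0.npz")
print("grip",tri(T,(335,176.9),S,(307.2,198.9)), onz(T,335,176.9,155),onz(S,307.2,198.9,155))
C=cloud(T);H=hsv(T)
# blue cap gel, amber etc
for c in [(349,143),(350,150),(362,207),(270,232),(227,237),(322,216)]:
    print(c,C[c[1],c[0]].round())
# catch tip points: highest in region
for n,d in(("top",T),("scene",S)):
    C=cloud(d);H=hsv(d);m=((H[...,0]<6)|(H[...,0]>174))&(H[...,1]>130)&(H[...,2]>60)&(C[...,2]>95)&(C[...,2]<170)&(abs(C[...,0]-540)<60)&(abs(C[...,1]+110)<60)
    p=C[m];print(n,len(p));print(p[np.argsort(-p[:,2])][::6].round())
E
```

```text
grip (array([630.55491054, -68.72978887, 148.69134513]), np.float64(1.6453277618286557)) [628.78029993 -67.94010206 155.        ] [633.8269749  -64.62876549 155.        ]
(349, 143) [ 729. -110.   91.]
(350, 150) [ 716. -113.   68.]
(362, 207) [ 562. -139.   78.]
(270, 232) [505. 108.  13.]
(227, 237) [493. 222.  32.]
(322, 216) [541. -35.  68.]
top 63
[[ 534. -126.  150.]
 [ 534. -122.  149.]
 [ 532. -122.  148.]
 [ 540. -122.  147.]
 [ 537. -127.  145.]
 [ 515. -124.  143.]
 [ 521. -130.  137.]
 [ 529. -134.  123.]
 [ 517. -133.  121.]
 [ 533. -138.  109.]
 [ 516. -135.  102.]]
scene 50
[[ 536. -118.  148.]
 [ 529. -119.  143.]
 [ 538. -120.  140.]
 [ 536. -122.  132.]
 [ 534. -124.  122.]
 [ 527. -126.  117.]
 [ 536. -127.  108.]
 [ 524. -131.  102.]
 [ 533. -131.   95.]]
```

The measurements agree: the grip centre is at about (630,-68,149) and dock yaw is about 0. That puts the hinge at (577,-68) and the catch hinge at (528,-143,70). The paddle tip is at y of about -121, so the catch starts near 0.12. Next I'll move above and left of the paddle with the fingers shut.

Request:
arm_command([
  [[-501, 512, -69, 0, 0, -23.7], [-501, 512, -69, 0, 0, -23.7], [-501, 512, -69, 0, 0, -23.7], [-501, 512, -69, 0, 0, -23.7], [-501, 512, -69, 0, 0, -23.7], [-501, 512, -69, 0, 0, -23.7], [-501, 512, -69, 0, 0, -23.7], [-501, 512, -69, 0, 0, -23.7], [-501, 512, -69, 0, 0, -23.7], [-501, 512, -69, 0, 0, -23.7], [-501, 512, -69, 0, 0, -23.7], [-501, 512, -69, 0, 0, -23.7], [-501, 512, -69, 0, 0, -23.7], [-501, 512, -69, 0, 0, -23.7], [-501, 512, -69, 0, 0, -23.7], [-501, 512, -69, 0, 0, -23.7], [-501, 512, -69, 0, 0, -23.7], [-501, 512, -69, 0, 0, -23.7], [-501, 512, -69, 0, 0, -23.7], [-501, 512, -69, 0, 0, -23.7]],
], claw=-1)

```text
clock: 1.82
eef_pos: [528.3, -69.6, 299.8]
tool_rot: [-3.141, -0.001, 1.569]
force: [0.6, -0.1, 0.4]
width: 0.2
```

```bash
cat > snap.py <<'E'
import sys
from h import *
from cell import get_image
for n in sys.argv[2:]:
    d=get_image(n);np.savez(f"{n}_{sys.argv[1]}.npz",**{k:d[k] for k in("pixels","z_map","K","pose")})
    cv2.imwrite(f"pics/{n}_{sys.argv[1]}.png",d["pixels"][...,::-1])
E
python3 snap.py 1 wrist top; python3 - <<'E'
from h import *
W=load("wrist_1.npz");C=cloud(W);H=hsv(W)
g=(abs(H[...,0].astype(int)-65)<18)&(H[...,1]>120)&(H[...,2]>60)&(C[...,2]>100)
p=C[g];print("green",p.min(0),p.max(0),p.mean(0), np.argwhere(g).mean(0))
r=((H[...,0]<6)|(H[...,0]>174))&(H[...,1]>130)&(H[...,2]>60)&(C[...,2]>125)&(C[...,2]<170)
p=C[r];print("redtop",len(p),p.min(0),p.max(0),p.mean(0))
E
```

```text
green [446.83632531 -69.0825607  113.34952296] [584.77440334 258.06835168 444.21047129] [577.83959604 160.0606531  134.23663381] [221.94993895 547.96092796]
redtop 308 [ 515.61240318 -130.71173625  126.26298081] [ 541.36380159 -117.17187741  150.87476555] [ 526.69761108 -122.06197932  146.15195443]
```

View pics/wrist_1.png

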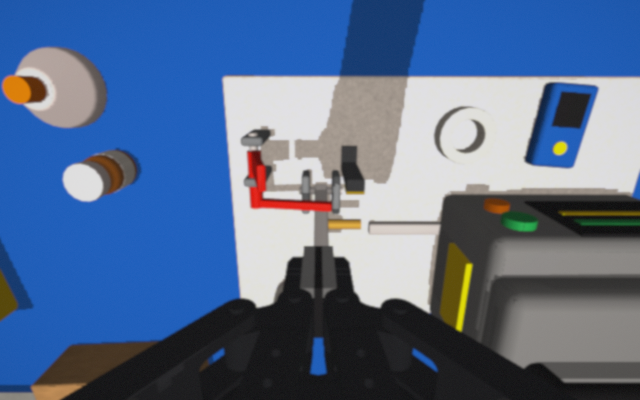

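Request:
arm_command([
  [[-8, 0, 100, 0, 0, 0], [-8, 0, 100, 0, 0, 0], [-8, 0, 100, 0, 0, 0], [-8, 0, 140, 0, 0, 0], [-8, 0, 160, 0, 0, 0], [-8, 0, 180, 0, 0, 0], [-8, 0, 180, 0, 0, 0], [-8, 0, 180, 0, 0, 0]],
])

```text
clock: 2.58
eef_pos: [527.9, -75.7, 119.8]
tool_rot: [-3.139, -0.001, 1.573]
force: [1.0, 0.7, -0.0]
width: 0.2
```

```bash
python3 snap.py 2 wrist top scene; python3 - <<'E'
from h import *
W=load("wrist_2.npz");C=cloud(W);z=W["z_map"]
for v in range(180,330,12): print(v,[tuple(C[v,u].round().astype(int)) for u in range(295,345,7)])
E
```

```text
180 [(np.int64(517), np.int64(-93), np.int64(13)), (np.int64(517), np.int64(-87), np.int64(12)), (np.int64(517), np.int64(-82), np.int64(14)), (np.int64(517), np.int64(-76), np.int64(14)), (np.int64(516), np.int64(-71), np.int64(15)), (np.int64(517), np.int64(-66), np.int64(13)), (np.int64(516), np.int64(-60), np.int64(15)), (np.int64(517), np.int64(-55), np.int64(13))]
192 [(np.int64(527), np.int64(-93), np.int64(13)), (np.int64(527), np.int64(-87), np.int64(14)), (np.int64(527), np.int64(-82), np.int64(13)), (np.int64(527), np.int64(-76), np.int64(13)), (np.int64(527), np.int64(-71), np.int64(14)), (np.int64(526), np.int64(-65), np.int64(14)), (np.int64(526), np.int64(-60), np.int64(14)), (np.int64(527), np.int64(-54), np.int64(14))]
204 [(np.int64(536), np.int64(-93), np.int64(14)), (np.int64(536), np.int64(-87), np.int64(14)), (np.int64(537), np.int64(-82), np.int64(13)), (np.int64(537), np.int64(-76), np.int64(13)), (np.int64(536), np.int64(-71), np.int64(14)), (np.int64(537), np.int64(-65), np.int64(14)), (np.int64(537), np.int64(-60), np.int64(13)), (np.int64(537), np.int64(-5
[... 3100 characters left out ...]
(515), np.int64(-80), np.int64(174)), (np.int64(515), np.int64(-78), np.int64(174)), (np.int64(527), np.int64(-76), np.int64(159)), (np.int64(520), np.int64(-73), np.int64(168)), (np.int64(516), np.int64(-71), np.int64(173)), (np.int64(516), np.int64(-69), np.int64(173)), (np.int64(516), np.int64(-67), np.int64(173))]
324 [(np.int64(515), np.int64(-82), np.int64(180)), (np.int64(516), np.int64(-80), np.int64(179)), (np.int64(520), np.int64(-78), np.int64(174)), (np.int64(532), np.int64(-76), np.int64(159)), (np.int64(525), np.int64(-73), np.int64(168)), (np.int64(516), np.int64(-71), np.int64(179)), (np.int64(516), np.int64(-69), np.int64(179)), (np.int64(515), np.int64(-67), np.int64(180))]
```

View pics/wrist_2.png

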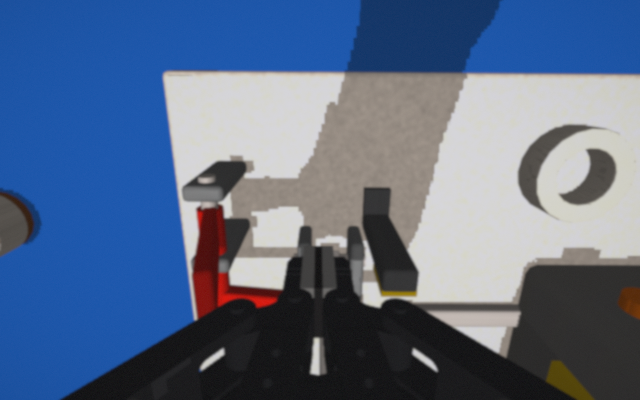

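The fingertips are about ±8 mm wide at the tip and sit left of the paddle, level with it and clear of the stop. Next is the first half of the push.

Request:
arm_command([
  [[-10, 0, 0, 0, 0, 0], [-20, 0, 0, 0, 0, 0], [-28, 0, 0, 0, 0, 0], [-34, 0, 0, 0, 0, 0], [-40, 0, 0, 0, 0, 0], [-46, 0, 0, 0, 0, 0], [-52, 0, 0, 0, 0, 0], [-58, 0, 0, 0, 0, 0], [-64, 0, 0, 0, 0, 0], [-70, 0, 0, 0, 0, 0], [-76, 0, 1, 0, 0, 0], [-82, 0, 2, 0, 0, 0], [-87, 0, 3, 0, 0, 0], [-87, 0, 3, 0, 0, 0]],
])

```text
clock: 3.9
eef_pos: [528.5, -166.2, 117.1]
tool_rot: [-3.142, 0.001, 1.569]
force: [0.1, -0.6, -0.6]
width: 0.1
```

```bash
python3 snap.py 3 wrist scene
```

```text
(no output)
```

View pics/wrist_3.png

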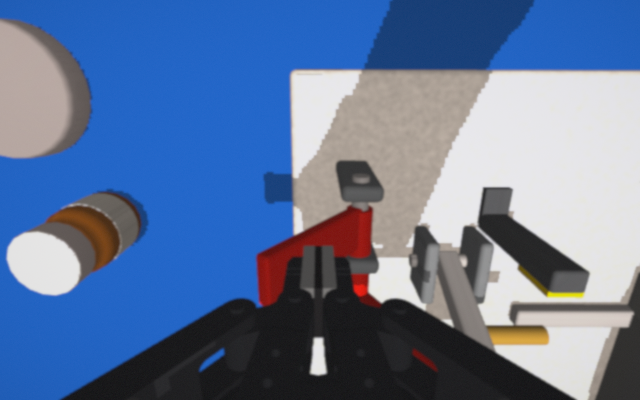

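View pics/scene_3.png

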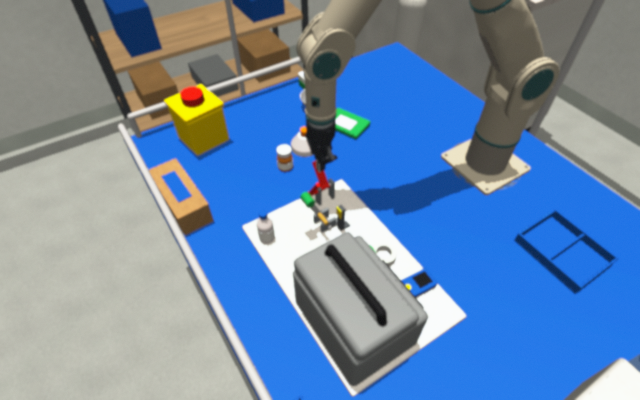

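The wrist view shows the red paddle leaning right under the fingertips, with its tip at about (262,255). I'll carry on down the arc.

Request:
arm_command([
  [[-4, 0, 2, 0, 0, 0], [-8, 0, 5, 0, 0, 0], [-12, 0, 8, 0, 0, 0], [-15, 0, 12, 0, 0, 0], [-18, 0, 16, 0, 0, 0], [-21, 0, 20, 0, 0, 0], [-23, 0, 23, 0, 0, 0], [-25, 0, 25, 0, 0, 0], [-26, 0, 26, 0, 0, 0], [-26, 0, 26, 0, 0, 0]],
])

```text
clock: 4.83
eef_pos: [528.7, -188.1, 93.0]
tool_rot: [-3.141, -0.003, 1.572]
force: [-4.7, 7.7, 19.5]
width: -0.2
```

```bash
python3 snap.py 4 wrist; python3 - <<'E'
from h import *
W=load("wrist_4.npz");C=cloud(W);H=hsv(W)
r=((H[...,0]<6)|(H[...,0]>174))&(H[...,1]>130)&(H[...,2]>40)&(C[...,2]<170)&(abs(C[...,0]-528)<18)
p=C[r];k=np.argsort(p[:,1]);print(p[k][::max(1,len(p)//25)].round())
E
```

```text
[[ 517. -215.  100.]
 [ 529. -212.  104.]
 [ 524. -210.  103.]
 [ 524. -208.  101.]
 [ 537. -206.  100.]
 [ 518. -204.  100.]
 [ 521. -201.  121.]
 [ 516. -196.   94.]
 [ 518. -188.   94.]
 [ 520. -180.   91.]
 [ 515. -176.   88.]
 [ 527. -172.   88.]
 [ 535. -169.   87.]
 [ 520. -167.   85.]
 [ 523. -164.   85.]
 [ 526. -161.   84.]
 [ 523. -159.   82.]
 [ 532. -156.   81.]
 [ 518. -153.   81.]
 [ 528. -150.   80.]
 [ 542. -147.   77.]
 [ 523. -145.   79.]
 [ 536. -143.   79.]
 [ 533. -141.   79.]
 [ 534. -138.   79.]
 [ 545. -135.   77.]]
```

View pics/wrist_4.png

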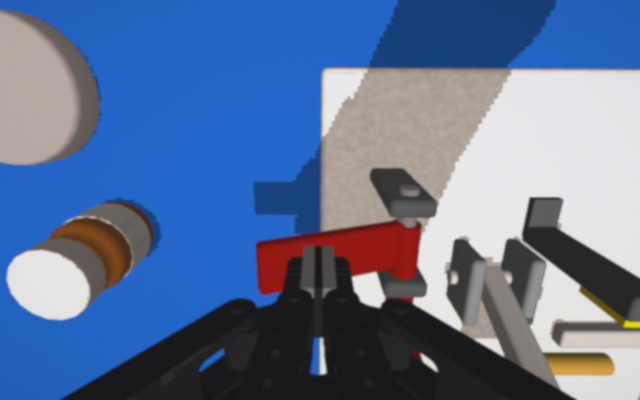

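The catch is fully flipped: the paddle surface slope gives a lean of about 1.2, and it bottomed out at 19 N. Now I'll lift off and go above the grip.

Request:
arm_command([
  [[0, 0, -40, 0, 0, 0], [0, 0, -80, 0, 0, 0], [0, 0, -120, 0, 0, 0], [0, 0, -145, 0, 0, 0], [30, 20, -150, 0, 0, 0], [60, 45, -150, 0, 0, 0], [90, 70, -150, 0, 0, 0], [115, 90, -150, 0, 0, 0], [122, 101, -150, 0, 0, 0], [122, 101, -150, 0, 0, 0], [122, 101, -150, 0, 0, 0], [122, 101, -150, 0, 0, 0]],
])

```text
clock: 5.88
eef_pos: [628.5, -70.4, 240.8]
tool_rot: [-3.14, 0.001, 1.569]
force: [-0.7, 0.2, 0.1]
width: 0.3
```

```bash
python3 snap.py 5 wrist top scene; python3 - <<'E'
from h import *
from cell import sensors
print(sensors.read_state()["eef_pos"],sensors.read_state()["force"])
for n in("top","scene"):
    W=load(n+"_5.npz");C=cloud(W);H=hsv(W)
    for c,m in(("g",(abs(H[...,0].astype(int)-65)<18)&(H[...,1]>120)),("r",((H[...,0]<6)|(H[...,0]>174))&(H[...,1]>130)&(H[...,2]>40))):
        m=m&(C[...,2]<180)&(abs(C[...,0]-578)<80)&(abs(C[...,1]+110)<120)
        p=C[m];print(n,c,len(p),p.min(0),p.max(0)) if len(p) else 0
    a=W["pixels"][130:250,240:400];cv2.imwrite(f"pics/{n}5c.png",cv2.resize(a,None,fx=5,fy=5,interpolation=cv2.INTER_CUBIC)[...,::-1])
E
```

```text
[628.79274501 -70.30280747 241.37107089] [-0.3989044  -0.19188903 -0.44313573]
top r 105 [ 515.42123112 -214.21953272   84.58657863] [ 536.97601392 -184.94769719  104.38635219]
scene g 94 [626.46863338 -79.4569231  141.62705779] [644.92616178 -48.40487344 166.1925845 ]
scene r 231 [ 519.67852119 -204.6137024    53.97840588] [ 586.0763388  -132.3850204   151.79173767]
```

View pics/scene5c.png

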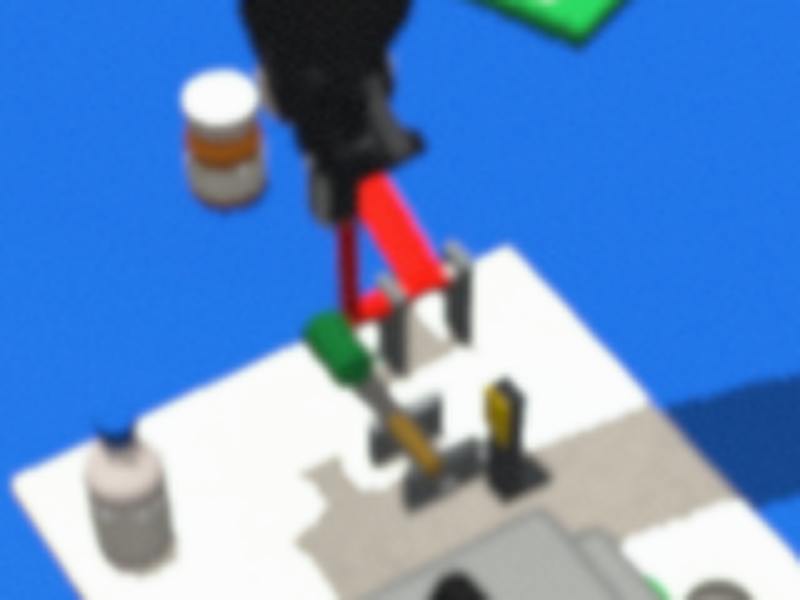

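View pics/wrist_5.png

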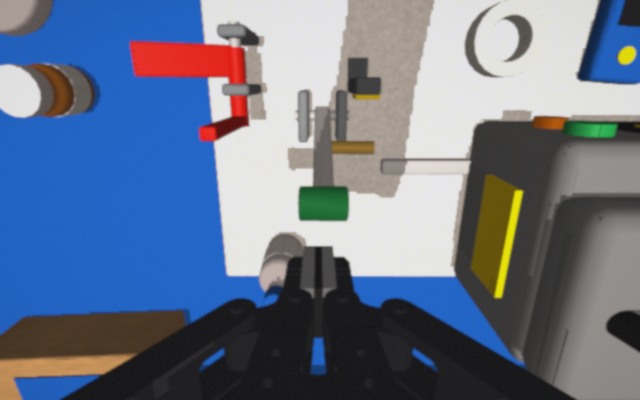

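The catch stays flipped: the tongue is upright and the paddle points right in both views. The grip shows clear in the wrist image at about (323,203), so I'll refine its position from there.

```bash
python3 - <<'E'
from h import *
W=load("wrist_5.npz");C=cloud(W);H=hsv(W)
m=(abs(H[...,0].astype(int)-70)<22)&(H[...,1]>120)&(C[...,2]>120)&(C[...,2]<175);m[:, :290]=0;m[:,360:]=0
p=C[m];print(np.argwhere(m).min(0),np.argwhere(m).max(0),p.min(0),p.max(0),np.percentile(p,[5,50,95],0))
S=load("scene_5.npz")
v,u=np.argwhere(m).mean(0);print(u,v,onz(W,u,v,155))
a=load("scene_5.npz")
m=[x for x in [0]]
# stop pad yellow and pin
for n in("wrist_5","scene_5"):
    d=load(n+".npz");C=cloud(d);H=hsv(d)
    y=(H[...,0]>22)&(H[...,0]<33)&(H[...,1]>150)&(H[...,2]>80)&(C[...,1]<0)&(C[...,1]>-60)&(abs(C[...,0]-560)<40)
    o=(H[...,0]>14)&(H[...,0]<=22)&(H[...,1]>120)&(C[...,1]<0)&(C[...,1]>-70)&(abs(C[...,0]-590)<40)
    for q in(y,o):
        p=C[q]; print(n,len(p),p.min(0).round() if len(p) else'',p.max(0).round() if len(p) else '')
E
```

```text
[187 300] [218 347] [617.7397938  -82.54689884 149.67986207] [638.81194457 -49.33125223 165.38173611] [[618.59584708 -80.95514044 154.17686442]
 [626.1999992  -66.23313292 162.33738439]
 [636.97344204 -51.41259107 164.21545838]]
323.1051912568306 202.84426229508196 [629.05823203 -66.06022155 155.        ]
wrist_5 102 [555. -40.  96.] [558. -21. 105.]
wrist_5 474 [554. -57.  83.] [606. -20. 105.]
scene_5 31 [556. -34.  67.] [562. -20. 102.]
scene_5 48 [600. -56.  76.] [610. -21.  92.]
```

Request:
arm_command([
  [[3, 1, 0, 0, 0, 0], [3, 1, 0, 0, 0, 0], [3, 1, 0, 0, 0, 0], [3, 1, 0, 0, 0, 0], [3, 1, 0, 0, 0, 0], [3, 1, 0, 0, 0, 0], [3, 1, 0, 0, 0, 0], [3, 1, 0, 0, 0, 0], [3, 1, 25, 0, 0, 0], [3, 1, 50, 0, 0, 0], [3, 1, 75, 0, 0, 0], [3, 1, 95, 0, 0, 0], [3, 1, 105, 0, 0, 0], [3, 1, 113, 0, 0, 0], [3, 1, 113, 0, 0, 0], [3, 1, 113, 0, 0, 0]],
], claw=1)

```text
clock: 7.37
eef_pos: [631.2, -65.5, 128.9]
tool_rot: [3.141, 0.0, 1.571]
force: [1.0, -0.2, -0.1]
width: 85.2
```

```bash
python3 snap.py 6 wrist
```

```text
(no output)
```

View pics/wrist_6.png

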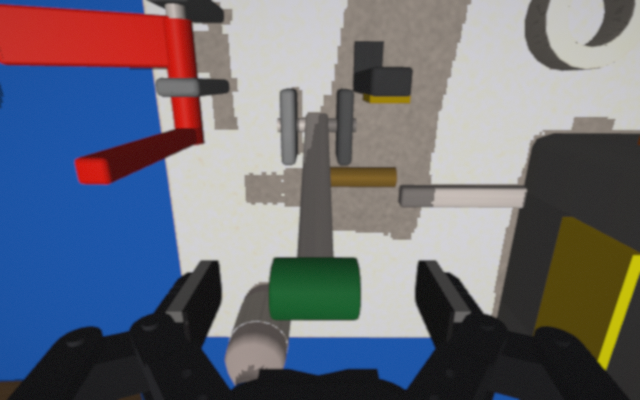

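The open fingers straddle the grip: it spans columns 270–360, with the pads at about 208 and 430, so it is centred. Closing.

Request:
arm_command([
  [[0, 0, 0, 0, 0, 0], [0, 0, 0, 0, 0, 0], [0, 0, 0, 0, 0, 0], [0, 0, 0, 0, 0, 0], [0, 0, 0, 0, 0, 0], [0, 0, 0, 0, 0, 0], [0, 0, 0, 0, 0, 0], [0, 0, 0, 0, 0, 0], [0, 0, 0, 0, 0, 0], [0, 0, 0, 0, 0, 0]],
], claw=-1)

```text
clock: 8.25
eef_pos: [631.1, -66.8, 129.2]
tool_rot: [3.14, 0.001, 1.569]
force: [-0.5, -3.1, 7.0]
width: 34.8
```

```bash
python3 snap.py 7 wrist
```

```text
(no output)
```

View pics/wrist_7.png

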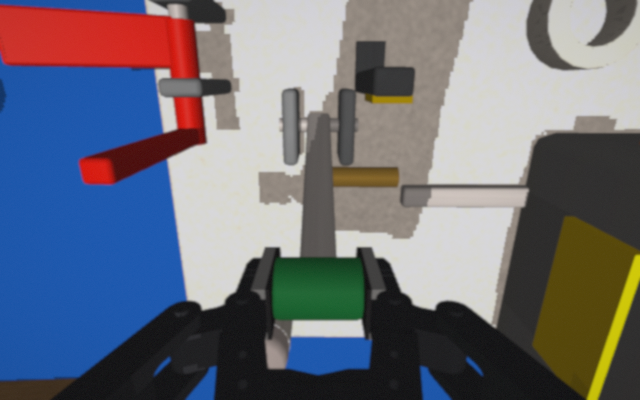

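The grip is pinched at 34.8 mm width, between the pads at (265,290) and (375,290). I'll pull along the arc around (577, z 25) to about 0.5 rad first.

Request:
arm_command([
  [[0, -6, -2, 0, 0, 0], [0, -13, -5, 0, 0, 0], [0, -19, -6, 0, 0, 0], [0, -26, -8, 0, 0, 0], [0, -32, -9, 0, 0, 0], [0, -39, -10, 0, 0, 0], [0, -46, -10.5, 0, 0, 0], [0, -53, -10.7, 0, 0, 0], [0, -59, -10.5, 0, 0, 0], [0, -66, -10, 0, 0, 0], [0, -66, -10, 0, 0, 0], [0, -66, -10, 0, 0, 0]],
])

```text
clock: 9.3
eef_pos: [568.4, -66.6, 139.7]
tool_rot: [3.133, 0.001, 1.569]
force: [4.9, -3.0, 2.2]
width: 35.2
```

```bash
python3 snap.py 8 wrist
```

```text
(no output)
```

View pics/wrist_8.png

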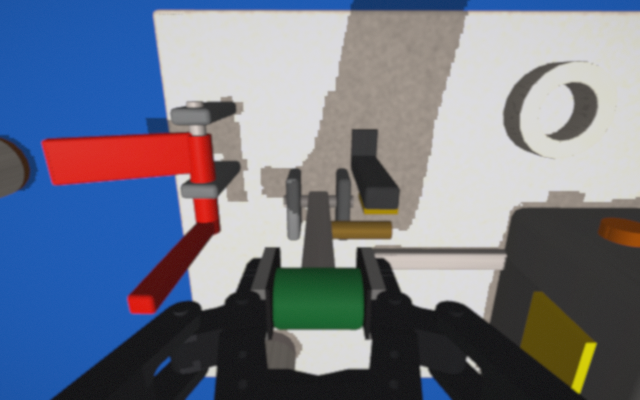

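The pin at (362,230) is still short of the yellow pad at (380,210), and the 4.9 N reading fits the spring. I'll creep on.

Request:
arm_command([
  [[0, -3, 0.4, 0, 0, 0], [0, -6, 0.8, 0, 0, 0], [0, -9, 1.3, 0, 0, 0], [0, -12, 1.8, 0, 0, 0], [0, -12, 1.8, 0, 0, 0], [0, -12, 1.8, 0, 0, 0]],
])

```text
clock: 9.85
eef_pos: [557.7, -66.5, 138.4]
tool_rot: [3.13, 0.001, 1.569]
force: [4.9, -4.3, 4.3]
width: 35.1
```

Request:
arm_command([
  [[0, -2, 0.4, 0, 0, 0], [0, -4, 0.8, 0, 0, 0], [0, -6, 1.2, 0, 0, 0], [0, -8, 1.7, 0, 0, 0], [0, -8, 1.7, 0, 0, 0], [0, -8, 1.7, 0, 0, 0]],
])

```text
clock: 10.35
eef_pos: [550.4, -66.5, 137.1]
tool_rot: [3.129, 0.002, 1.571]
force: [5.4, -4.1, 5.7]
width: 35.1
```

Request:
arm_command([
  [[0, -2, 0.5, 0, 0, 0], [0, -4, 1, 0, 0, 0], [0, -6, 1.5, 0, 0, 0], [0, -6, 1.5, 0, 0, 0], [0, -6, 1.5, 0, 0, 0]],
])

```text
clock: 10.77
eef_pos: [544.1, -66.4, 135.6]
tool_rot: [3.129, 0.002, 1.57]
force: [5.9, -2.7, 6.5]
width: 35.4
```

```bash
python3 snap.py 9 wrist
```

```text
(no output)
```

View pics/wrist_9.png

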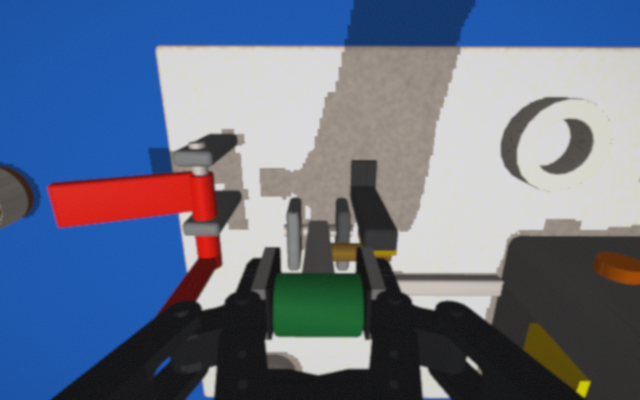

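The pin is right at the pad, around (350–390, 252). I'll creep on in small steps and watch for a force rise.

Request:
arm_command([
  [[0, -1, 0.3, 0, 0, 0], [0, -2, 0.5, 0, 0, 0], [0, -3, 0.8, 0, 0, 0], [0, -3, 0.8, 0, 0, 0], [0, -3, 0.8, 0, 0, 0]],
])

```text
clock: 11.23
eef_pos: [541.6, -66.5, 134.9]
tool_rot: [3.128, 0.001, 1.569]
force: [6.1, -3.0, 6.3]
width: 35.2
```

Request:
arm_command([
  [[0, -1, 0.3, 0, 0, 0], [0, -2, 0.5, 0, 0, 0], [0, -3, 0.8, 0, 0, 0], [0, -3, 0.8, 0, 0, 0], [0, -3, 0.8, 0, 0, 0]],
])

```text
clock: 11.65
eef_pos: [541.4, -66.4, 134.8]
tool_rot: [3.123, 0.002, 1.569]
force: [11.2, -2.6, 5.8]
width: 35.3
```

The stop is felt: the motion ended at x of about 541.5 and the force went from 6 to 11 N. I'll press a little harder.

Request:
arm_command([
  [[0, -1, 0.2, 0, 0, 0], [0, -2, 0.4, 0, 0, 0], [0, -3, 0.6, 0, 0, 0], [0, -4, 0.8, 0, 0, 0], [0, -4, 0.8, 0, 0, 0], [0, -4, 0.8, 0, 0, 0], [0, -4, 0.8, 0, 0, 0], [0, -4, 0.8, 0, 0, 0], [0, -4, 0.8, 0, 0, 0], [0, -4, 0.8, 0, 0, 0], [0, -4, 0.8, 0, 0, 0], [0, -4, 0.8, 0, 0, 0], [0, -4, 0.8, 0, 0, 0]],
])

```text
clock: 12.73
eef_pos: [541.1, -66.4, 134.7]
tool_rot: [3.116, 0.002, 1.569]
force: [17.0, -2.7, 4.2]
width: 34.8
```

```bash
python3 snap.py 10 wrist scene; python3 -c "
import cv2;a=cv2.imread('pics/scene_10.png')[130:250,240:400];cv2.imwrite('pics/s10c.png',cv2.resize(a,None,fx=5,fy=5))
from cell import sensors;s=sensors.read_state();print(s['clock'],s['eef_pos'],s['force'],s['width'])"
```

```text
12.8333 [541.08008566 -66.4507785  134.65289006] [16.64456641 -3.30538435  3.74423417] 35.165539461502895
```

View pics/wrist_10.png

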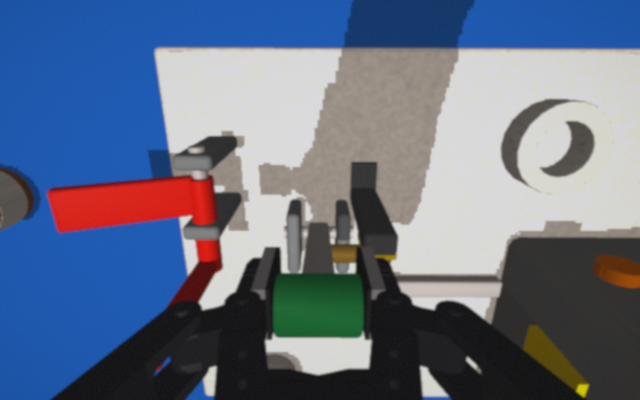

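View pics/s10c.png

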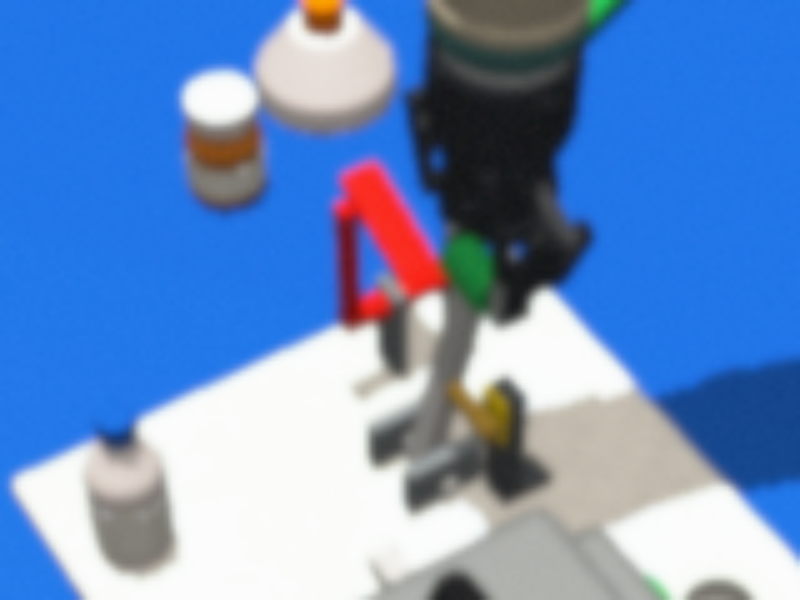

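The brass pin touches the yellow pad, at about (490,415) in the crop. The catch is still flipped, and the gel, jar and mask haven't moved. The pull holds steady at 17 N, so I'm handing in.

```bash
python3 -c "
from cell import order,sensors
print(order.finish_job());s=sensors.read_state();print(s['clock'],s['force'],s['width'])"
```

```text
the job is handed in; nothing more can be done
None
the job is handed in; nothing more can be done
```

I flipped the red catch fully over to the right with the shut fingertips. The paddle's lean measured about 1.2 rad, so the catch value is about 1.6. I then pinched the green grip by its end faces and pulled the lever to its stop, and handed in at 12.8 s while still holding it there.

**Stop contact:** motion ended at tool x of about 541 mm, a lever value of roughly 0.67 rad. That is close to the 0.63 rad I had estimated from the pad. The pull rose from about 6 N (spring) to a steady 17 N, and the grip width held at about 35 mm. The last close-up shows the brass pin on the yellow pad.

**Everything else:** in the last pictures the catch was still flipped and the gel, jar, mask and tape looked unmoved. The meter was out of view in those close-ups, but the arm never went near it.

No check failed, but I couldn't read the force or grip after handing in, because the robot then allows no more readings. The pin-to-stop force itself is not measured; I inferred it from the wrist force.

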